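# Press the push-top canisters shut in order of height

### The arm

A 7-joint arm with a two-finger parallel gripper is mounted at the origin on a cart in front of the work surface, level with it; the furniture and walls round the work are solid. World frame = base frame: x ahead of the robot, y to its left, z up, the work surface at z = 0. Lengths are in m, angles in degrees, forces in N, time in s.
With the tool pointing down it reaches from about 0.35 to 0.775 m from the base axis. Payload 3.1 kg.
Tool frame: the origin (TCP) lies midway between the tips of the shut fingers; the grasp point (between the pads) lies 19 mm behind it (arm.tcp_to_grasp is the distance from the TCP to the grasp point, in m); z points along the fingers, y is the line along which they close (so a half turn about z gives the same grasp; the last joint's range is limited). The gripper opens to 85 mm and grips with 20 to 120 N. Pads are 22 mm wide; open, the fingers measure 114 mm over their backs; the gripper's body (76 mm by 85 mm) begins 54 mm behind the grasp point. The pads swing forward as they close: fully open they stand 13 mm farther back than shut.
Start: joints at [-72.634, 17.813, 0.802, 86.603, -0.252, 75.585, -1.558], TCP at [0.186, 0.518, 0.231] pointing down, gripper open.
Joint ranges: [-154.91, 154.91], [-16.99, 109.72], [-72.82, 74.43], [7.12, 147.25], [-82.49, 262.49], [11.32, 116.49], [-174.64, 174.64]. Speed limits (degrees/s): [159.86, 159.86, 180, 180, 180, 180, 180].

### API

Orientations are given as [roll, pitch, yaw] about the fixed x, y, z axes, in that order (R = Rz(yaw) Ry(pitch) Rx(roll)).
In Python, from cell import arm, cams, finder gives the robot as it stands. The module is installed in compiled form; this text tells all that it offers.
- The arm moves only by the tool send_rows, never from a script. Its argument "increments" is a list of rows, each a list of 5 numbers: the opening, from 0 (shut) to 1 (fully open), then the shift along the tool's x, y, z in cm, then the turn about the tool's z in rad. In form: [[gripper, dx, dy, dz, spin], ...]. A call has 1 to 20 rows; each row shifts and turns the commanded pose from where the row before left it, along the tool's axes as they then stand; what a row does not reach is not made up. A row lasts 1/12 s, in which the tool goes at most 41.7 mm and 7.16 degrees, less where a joint would pass 70% of its speed; a pose out of reach is approached as far as the arm can. A call is refused whole if a number of a shift passes 4.17 or a number of a turn 0.125, either way. A call with a gripper value outside its range is refused whole. The fingers move at their own pace and stop on an object; the grip force is fixed at half the most. Time passes only in rows, so rows that do not move let the fingers close. It gives the time, the measured TCP pose, the force, the opening and the grip force at its end, in the units of the state.
- arm.sense(): the state, without advancing time (a new reading comes with each control period).
- cams.capture(name): name is "scene" or "top" or "wrist"; returns a dict with "pixels" (400x640x3 uint8, blue, green, red), "mtx" (3x3 intrinsics, pixels), "R" (3x3) and "t" (3): a world point X has camera coordinates R X + t. Camera axes: x right, y down, z forward; pixel columns grow to the right and rows downward; lengths in m; the calibration is good to about 2 mm. A picture is of the moment at which its call begins. There is no depth.
- arm.close_job(): hands the job in; it is judged then, once.
Trained networks look in a picture, given as the dict that the camera call returned (one of the last four; its "shot" number tells which), for a name from the list of things; names that differ only in an ending like _2 or _b are one class to them, and where a whole thing is asked for, a point or a joint stands for the part that bears it (a point fixed in the world has none). Each returns a list of dicts, best first, with "confidence" (0 to 1); they miss things now and then, are a little off and sometimes report something else, mostly with a low value. They report only what shows in the picture. A call takes as long as a camera call. They do not tell look-alikes from the thing itself.
- finder.look_for(thing, picture): "pixel" ([row, column] in pixels, amid what is visible of it).
- finder.masks_of(thing, picture): "mask" (400x640 bool, what is visible of it) and "pixel" ([row, column] in pixels, amid what is visible of it).
- finder.landmark_of(thing, picture): "pixel" ([row, column] in pixels: a listed point, or the origin of a listed thing).
The state is a dict: "clock": time; "qpos": joint angles; "qvel": joint speeds; "joint_torque": joint torques, N m; "position": TCP position; "tool_rot": TCP orientation; "contact_force": force on the tool from outside, world axes, zero at the start; "moment": the same for the moment, N m; "opening": finger opening in m; "finger_force": force on a finger pad.
Only numpy, scipy, OpenCV 4.12 (cv2) and the standard library are available. Lean on these libraries where they do the work, as an engineer would, in place of code of your own. Each camera call takes 0.05 s, during which the arm holds its last target. There are 200 camera calls.

### The job

Close the three push-top storage canisters: press the round button in the middle of each lid gently all the way in, the shortest canister first, then the middle one, then the tallest. Leave the canisters standing where they are, without lifting, tipping or shoving them, and leave the other things on the worktop alone.

Things in the scene. Friction and masses are not known exactly. Their poses are not given: they have to be found in the camera images.
- short_canister: the shortest of the three push-top storage canisters: a loose upright round steel can with a flat white lid, 96 mm wide; the lid's flat top is 80 mm above the origin, which is the centre of the underside on the worktop; z up, yaw has no meaning. Mass 0.25 to 0.75 kg.
- short_top (a point): centre of the upper face of the round push button (46 mm wide, grey) in the middle of the short canister's lid; it moves with the button. The face is 12 mm above the lid's flat top when fully up and 2 mm above it when fully in, so 82 mm above the worktop when fully in.
- short_button (a joint): how far the short canister's button is pushed in, m: 0 fully up, 0.010 fully in, where it meets a hard stop. It starts 0 to 0.002 in. It slides straight down against steady friction, about 4 N, with no spring, and stays where it is left.
- middle_canister: the middle one of the three push-top storage canisters: a loose upright round steel can with a flat white lid, 96 mm wide; the lid's flat top is 120 mm above the origin, which is the centre of the underside on the worktop; z up, yaw has no meaning. Mass 0.25 to 0.75 kg.
- middle_top (a point): centre of the upper face of the round push button (46 mm wide, grey) in the middle of the middle canister's lid; it moves with the button. The face is 12 mm above the lid's flat top when fully up and 2 mm above it when fully in, so 122 mm above the worktop when fully in.
- middle_button (a joint): how far the middle canister's button is pushed in, m: 0 fully up, 0.010 fully in, where it meets a hard stop. It starts 0 to 0.002 in. It slides straight down against steady friction, about 4 N, with no spring, and stays where it is left.
- tall_canister: the tallest of the three push-top storage canisters: a loose upright round steel can with a flat white lid, 96 mm wide; the lid's flat top is 165 mm above the origin, which is the centre of the underside on the worktop; z up, yaw has no meaning. Mass 0.25 to 0.75 kg.
- tall_top (a point): centre of the upper face of the round push button (46 mm wide, grey) in the middle of the tall canister's lid; it moves with the button. The face is 12 mm above the lid's flat top when fully up and 2 mm above it when fully in, so 167 mm above the worktop when fully in.
- tall_button (a joint): how far the tall canister's button is pushed in, m: 0 fully up, 0.010 fully in, where it meets a hard stop. It starts 0 to 0.002 in. It slides straight down against steady friction, about 4 N, with no spring, and stays where it is left.
- spice_jar: a round spice jar, 45 mm wide, 106 mm tall, a loose bystander to be left alone; origin at the centre of its underside.
- salt_shaker: a round salt shaker, 44 mm wide, 90 mm tall, a loose bystander to be left alone; origin at the centre of its underside.
- mustard_jar: a round glass jar with a metal lid, 64 mm wide, 90 mm tall, a loose bystander to be left alone; origin at the centre of its underside.
- tumbler: a drinking glass, 81 mm wide, 91 mm tall, a loose bystander to be left alone; origin at the centre of its underside.
- espresso_cup: a small cup with a handle, 64 x 89 mm, 48 mm tall, a loose bystander to be left alone; origin at the centre of its underside.
- teaspoon: a metal teaspoon lying flat, 130 mm long, a loose bystander to be left alone; origin at the centre of its underside.
- tin_small: a closed food tin, 57 mm wide, 72 mm tall, a loose bystander to be left alone; origin at the centre of its underside.
There are look-alikes about, which are no part of the job. What is shaped like the middle_canister but pink, turquoise or yellow is not meant.

How it is judged:
By the outcome, as a careful person would: the job done as asked, in the order asked, and still so for the second after the job is handed in, with the robot touching nothing.
It also fails if it takes over 56 s, if anything falls off the work surface, if the arm or the gripper's body presses on something with over 40 N, if the wrist force passes 120 N, or if a joint passes its speed limit or range.

## Working session

There is one attempt and no reset: what is moved stays moved. The work goes in short steps, Python scripts to look and compute and a tool call to move; the robot and the scene stay as the last step left them, time stands still between calls to the robot, and variables do not carry over. Pictures are saved under pics/ and viewed, at most 10 in all, crops included, and the job is handed in when it is done.

Besides the shell and the picture viewer there is one more tool, called after "Emit:" as name(argument=value, ...) on one line, values as JSON. send_rows: Moves the arm, as the interface text tells. Its arguments: {"type":"object","properties":{"increments":{"type":"array"}},"required":["increments"]}

```bash
mkdir -p pics; cat > h.py <<'E'
import numpy as np, cv2
from cell import arm, cams, finder
def onplane(p, px, z):
    R=np.array(p["R"]);t=np.array(p["t"]);K=np.array(p["mtx"])
    d=R.T@np.linalg.solve(K,[px[1],px[0],1]); c=-R.T@t
    return c+d*(z-c[2])/d[2]
E
python3 - <<'E'
from h import *
s=arm.sense(); print(s['clock'],s['position'],s['tool_rot'],s['contact_force'],s['opening'])
ps={}
for n in("scene","top"):
    p=ps[n]=cams.capture(n); cv2.imwrite(f"pics/{n}0.png",p["pixels"])
    for k,z in(("short",.091),("middle",.131),("tall",.176)):
        for f,zz in((k+"_top",z),(k+"_canister",0)):
            for r in finder.landmark_of(f,p): print(n,f,np.round(r["pixel"]),round(r["confidence"],2),np.round(onplane(p,r["pixel"],zz),4))
E
```

```text
0.0 [0.18563562 0.51695849 0.23022294] [-1.79865340e+02  5.64077642e-03  1.60251102e+02] [-0.60427783  0.71529018  0.33671284] 0.08518965299642912
scene short_top [185. 244.] 0.4 [0.4688 0.3056 0.091 ]
scene short_canister [280. 407.] 0.65 [ 0.4662 -0.2985  0.    ]
scene middle_top [201. 268.] 0.67 [0.3925 0.1254 0.131 ]
scene middle_top [239. 412.] 0.63 [ 0.4691 -0.298   0.131 ]
scene middle_top [266. 385.] 0.52 [ 0.3338 -0.2971  0.131 ]
scene middle_top [168. 338.] 0.43 [0.6868 0.0852 0.131 ]
scene middle_canister [244. 270.] 0.97 [0.3689 0.1082 0.    ]
scene middle_canister [281. 411.] 0.91 [ 0.4684 -0.309   0.    ]
scene middle_canister [307. 380.] 0.87 [ 0.3337 -0.2935  0.    ]
scene middle_canister [285. 336.] 0.84 [ 0.3353 -0.1581  0.    ]
scene tall_top [169. 341.] 0.61 [0.6116 0.0212 0.176 ]
scene tall_top [216. 336.] 0.55 [ 0.3871 -0.1178  0.176 ]
scene tall_canister [215. 337.] 0.67 [0.6178 0.0383 0.    ]
top short_top [214. 200.] 0.82 [0.4641 0.2991 0.091 ]
top short_canister [213. 210.] 0.92 [0.4685 0.2925 0.    ]
top middle_top [266. 379.] 0.76 [ 0.3245 -0.1623  0.131 ]
top middle_top [208. 427.] 0.72 [ 0.4698 -0.288   0.131 ]
top middle_top [262. 430.] 0.7 [ 0.3342 -0.2923  0.131 ]
top middle_canister [258. 418.] 0.82 [ 0.3339 -0.2934  0.    ]
top middle_canister [239. 274.] 0.77 [0.3919 0.1109 0.    ]
top middle_canister [208. 416.] 0.76 [ 0.4768 -0.2915  0.    ]
top middle_canister [258. 376.] 0.56 [ 0.3354 -0.1751  0.    ]
top tall_top [149. 301.] 0.72 [0.6193 0.0311 0.176 ]
top tall_top [160. 303.] 0.23 [0.5899 0.0264 0.176 ]
top tall_canister [161. 302.] 0.71 [0.6116 0.0325 0.    ]
top tall_canister [231. 308.] 0.4 [0.4146 0.0178 0.    ]
```

View pics/scene0.png

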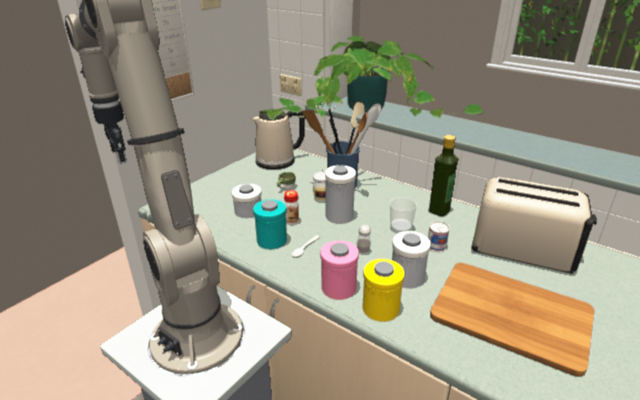

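View pics/top0.png

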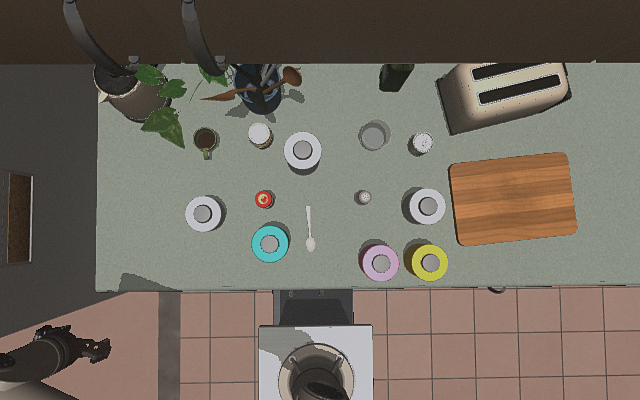

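Scene: steel canisters with white lids are short (top view 214,200), middle (206,427), tall (150,302). The teal, pink and yellow ones are look-alikes. I'll refine the centres by fitting the grey button against the lid.

```bash
python3 - <<'E'
from h import *
p=cams.capture("top"); q=cams.capture("scene")
def blob(im,c,r=24):
    y,x=c; y,x=int(y),int(x); sub=im["pixels"][y-r:y+r,x-r:x+r].astype(int)
    g=sub.max(2); sat=g-sub.min(2)
    out=[]
    for m in (((g<185)&(g>90)&(sat<25)),(g>190)):
        n,l,s,ce=cv2.connectedComponentsWithStats(m.astype(np.uint8))
        k=min((i for i in range(1,n) if s[i,4]>60),key=lambda i:np.hypot(*(ce[i]-r)),default=None)
        out.append(None if k is None else ((ce[k][1]+y-r,ce[k][0]+x-r),s[k,4],s[k,:4]))
    return out
for k,c,h in(("short",(214,202),.08),("middle",(206,427),.12),("tall",(150,302),.165)):
    b,w=blob(p,c)
    if b:print(k,"button",np.round(b[0],1),b[1:],np.round(onplane(p,b[0],h+.011),4))
    if w:print(k,"lid",np.round(w[0],1),w[1:],np.round(onplane(p,w[0],h),4))
    for im,n in((p,"top"),(q,"scene")):
        for r in finder.landmark_of("short_top",im)+finder.landmark_of("tall_top",im)+finder.landmark_of("middle_top",im):
            X=onplane(im,r["pixel"],h+.011)
            if b and np.hypot(*(X-onplane(p,b[0],h+.011))[:2])<.03: print("  ",n,np.round(X,4),round(r["confidence"],2))
E
```

```text
short button [213.5 201.3] (np.int32(231), array([15, 16, 18, 17], dtype=int32)) [0.4641 0.2956 0.091 ]
short lid [213.5 202.7] (np.int32(659), array([ 8,  7, 35, 34], dtype=int32)) [0.4643 0.2941 0.08  ]
   top [0.4666 0.2942 0.091 ] 0.48
   scene [0.4467 0.2739 0.091 ] 0.43
middle button [205.7 428.5] (np.int32(245), array([17, 15, 18, 19], dtype=int32)) [ 0.4766 -0.2931  0.131 ]
middle lid [205.9 427. ] (np.int32(681), array([ 7,  7, 35, 35], dtype=int32)) [ 0.4766 -0.292   0.12  ]
   top [ 0.4815 -0.2661  0.131 ] 0.57
   top [ 0.4777 -0.2862  0.131 ] 0.48
   scene [ 0.4637 -0.3002  0.131 ] 0.73
tall button [148.9 302. ] (np.int32(258), array([15, 14, 19, 19], dtype=int32)) [0.6187 0.0296 0.176 ]
tall lid [150.  302.2] (np.int32(737), array([ 6,  6, 37, 37], dtype=int32)) [0.6176 0.0292 0.165 ]
   top [0.6223 0.0266 0.176 ] 0.69
   scene [0.6074 0.0292 0.176 ] 0.4
```

Emit:
send_rows(increments=[[0,0,0,0,-0.0862],[0,0,0,0,-0.0862],[0,0,0,0,-0.0862],[0,0,0,0,-0.0862],[0,0,0,0,0],[0,0,0,0,0]])

```text
clock: 2.2
position: [0.1859, 0.5176, 0.2313]
tool_rot: [180.0, -0.0, 179.9]
contact_force: [0.2, 0.3, -0.6]
opening: 0.0123
finger_force: 0.0
```

Emit:
send_rows(increments=[[0,-1,-0.8,0,0],[0,-2,-1.6,0,0],[0,-2,-1.6,0,0],[0,-2,-1.6,0,0],[0,-2,-1.6,0,0],[0,-2,-1.6,0,0],[0,-2,-1.6,0,0],[0,-2,-1.6,0,0],[0,-2,-1.6,0,0],[0,-2,-1.6,0,0],[0,-2,-1.6,0,0],[0,-2,-1.6,0,0],[0,-2,-1.6,0,0],[0,-2,-1.6,0,0],[0,-0.8,-0.6,0,0],[0,0,0,0,0],[0,0,0,0,0]])

```text
clock: 3.62
position: [0.4634, 0.2958, 0.2312]
tool_rot: [180.0, -0.1, 179.9]
contact_force: [0.5, 0.7, -0.9]
opening: 0.0
finger_force: 0.0
```

Emit:
send_rows(increments=[[0,0,0,1,0],[0,0,0,2,0],[0,0,0,2,0],[0,0,0,2,0],[0,0,0,2,0],[0,0,0,1,0],[0,0,0,0.5,0],[0,0,0,0,0],[0,0,0,0,0],[0,0,0,0,0]])

```text
clock: 4.45
position: [0.4646, 0.2966, 0.1276]
tool_rot: [179.9, 0.1, -180.0]
contact_force: [-0.0, -0.5, 0.1]
opening: -0.0
finger_force: 0.0
```

```bash
python3 - <<'E'
from h import *
s=arm.sense(); print(s['clock'],s['position'],s['contact_force'],s['opening'])
a=cams.capture("scene")["pixels"];b=cams.capture("wrist")["pixels"];c=cams.capture("top")["pixels"]
v=cv2.resize(a[140:260,190:290],(400,480)); cc=cv2.resize(c[160:260,150:260],(400,364))
o=np.zeros((600,800,3),np.uint8); o[:480//2*1+60,:400]=cv2.resize(v,(400,300)); o[:300,400:]=cv2.resize(cc,(400,300)); o[300:,:480]=cv2.resize(b,(480,300))
cv2.imwrite("pics/s1.png",o)
E
```

```text
4.45 [0.46459977 0.29657641 0.12761444] [-0.0418974  -0.51841977  0.12672702] -2.8417543812131976e-05
```

View pics/s1.png

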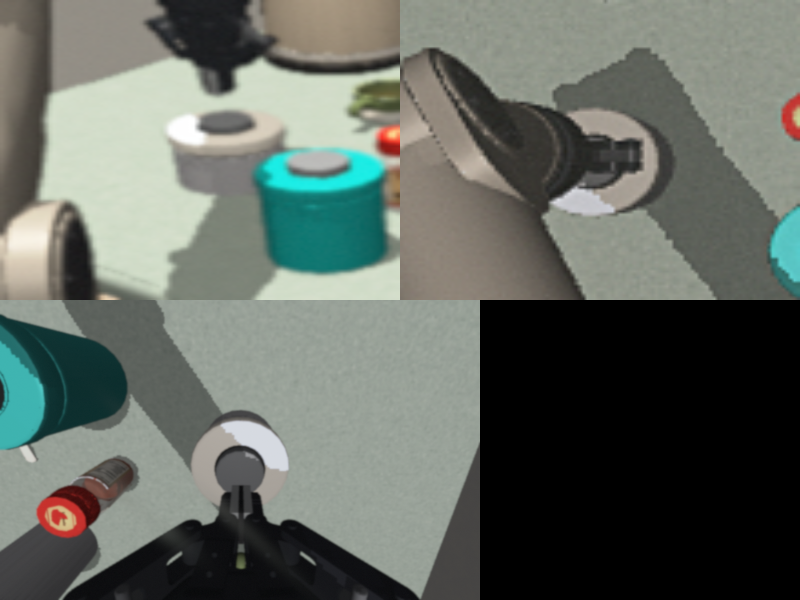

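The closed fingers are above the short button (wrist view: tips right at the button's edge by perspective). Descending slowly.

Emit:
send_rows(increments=[[0,0,0,1,0],[0,0,0,1,0],[0,0,0,0.6,0],[0,0,0,0.3,0],[0,0,0,0.2,0],[0,0,0,0.2,0],[0,0,0,0.1,0],[0,0,0,0.1,0],[0,0,0,0.1,0],[0,0,0,0.1,0],[0,0,0,0.1,0],[0,0,0,0,0],[0,0,0,0,0]])

```text
clock: 5.68
position: [0.464, 0.2957, 0.0885]
tool_rot: [180.0, 0.0, -180.0]
contact_force: [-1.3, -1.1, 3.6]
opening: -0.0001
finger_force: 1.9
```

Emit:
send_rows(increments=[[0,0,0,0.1,0],[0,0,0,0.1,0],[0,0,0,0.1,0],[0,0,0,0.1,0],[0,0,0,0,0],[0,0,0,0,0]])

```text
clock: 6.18
position: [0.464, 0.2957, 0.084]
tool_rot: [-180.0, 0.0, -180.0]
contact_force: [-0.8, -0.7, 2.3]
opening: -0.0001
finger_force: 1.0
```

Emit:
send_rows(increments=[[0,0,0,0.1,0],[0,0,0,0.1,0],[0,0,0,0,0],[0,0,0,0,0]])

```text
clock: 6.52
position: [0.4639, 0.2957, 0.0822]
tool_rot: [180.0, 0.0, -180.0]
contact_force: [-0.1, -0.3, 2.3]
opening: 0.0002
finger_force: 1.3
```

Emit:
send_rows(increments=[[0,0,0,0.1,0],[0,0,0,0,0],[0,0,0,0,0]])

```text
clock: 6.77
position: [0.464, 0.2957, 0.0821]
tool_rot: [180.0, 0.0, -180.0]
contact_force: [-2.7, -1.8, 7.5]
opening: -0.0004
finger_force: 3.7
```

Emit:
send_rows(increments=[[0,0,0,0.1,0],[0,0,0,0,0],[0,0,0,0,0]])

```text
clock: 7.02
position: [0.464, 0.2957, 0.0821]
tool_rot: [180.0, 0.0, 180.0]
contact_force: [-4.5, -2.5, 12.4]
opening: -0.0
finger_force: 6.1
```

Hard stop felt (z 0.082, force rising without motion). Going up and over to the middle one.

Emit:
send_rows(increments=[[0,0,0,-0.2,0],[0,0,0,-0.4,0],[0,0,0,-1,0],[0,0,0,-2,0],[0,0,0,-2.5,0],[0,0,0,-2.5,0],[0,0,0,-2.5,0],[0,0,0,-2.5,0],[0,0,0,-1.2,0],[0,0,0,-0.2,0],[0,0,0,0,0]])

```text
clock: 7.93
position: [0.4644, 0.296, 0.2312]
tool_rot: [179.9, 0.1, -180.0]
contact_force: [0.1, -0.1, -1.0]
opening: 0.0001
finger_force: 0.0
```

Emit:
send_rows(increments=[[0,0,-1,0,0],[0,0,-2,0,0],[0,-0.1,-2.5,0,0],[0,-0.1,-2.5,0,0],[0,-0.1,-2.5,0,0],[0,-0.1,-2.5,0,0],[0,-0.1,-2.5,0,0],[0,-0.1,-2.5,0,0],[0,-0.1,-2.5,0,0],[0,-0.1,-2.5,0,0],[0,-0.1,-2.5,0,0],[0,-0.1,-2.5,0,0],[0,-0.1,-2.5,0,0],[0,-0.1,-2.5,0,0],[0,0,-2.5,0,0],[0,0,-2.5,0,0],[0,0,-2.5,0,0],[0,0,-2.5,0,0],[0,0,-2.5,0,0],[0,0,-2.5,0,0]])

```text
clock: 9.6
position: [0.474, -0.1857, 0.2285]
tool_rot: [179.9, -0.2, 180.0]
contact_force: [0.2, 1.2, 0.2]
opening: 0.0
finger_force: 0.0
```

Emit:
send_rows(increments=[[0,0,-2.5,0,0],[0,0,-2.5,0,0],[0,0,-2.5,0,0],[0,0,-2,0,0],[0,0,-1,0,0],[0,0,0,0,0],[0,0,0,0,0],[0,0,0,0,0]])

```text
clock: 10.27
position: [0.4761, -0.2872, 0.2296]
tool_rot: [179.9, -0.0, -179.9]
contact_force: [0.0, -0.4, -0.6]
opening: -0.0003
finger_force: 0.0
```

Emit:
send_rows(increments=[[0,0,-0.5,0,0],[0,0,0,1,0],[0,0,0,2,0],[0,0,0,2,0],[0,0,0,1.2,0],[0,0,0,0.5,0],[0,0,0,0,0],[0,0,0,0,0],[0,0,0,0,0]])

```text
clock: 11.02
position: [0.4766, -0.2947, 0.1643]
tool_rot: [-179.9, 0.1, -180.0]
contact_force: [-0.4, 0.2, -0.3]
opening: 0.0004
finger_force: 0.0
```

```bash
python3 - <<'E'
from h import *
s=arm.sense(); print(s['clock'],s['position'],s['contact_force'],s['opening'])
a=cams.capture("scene")["pixels"];b=cams.capture("wrist")["pixels"];c=cams.capture("top")["pixels"]
f=lambda i:cv2.resize(i,(400,300))
o=np.vstack([np.hstack([f(a[190:300,340:460]),f(c[150:260,370:490])]),np.hstack([f(b),f(c[160:260,150:260])])])
cv2.imwrite("pics/s2.png",o)
E
```

```text
11.0167 [ 0.4766332  -0.29466626  0.16428383] [-0.41947664  0.20764002 -0.25007061] 0.0003665067119954785
```

View pics/s2.png

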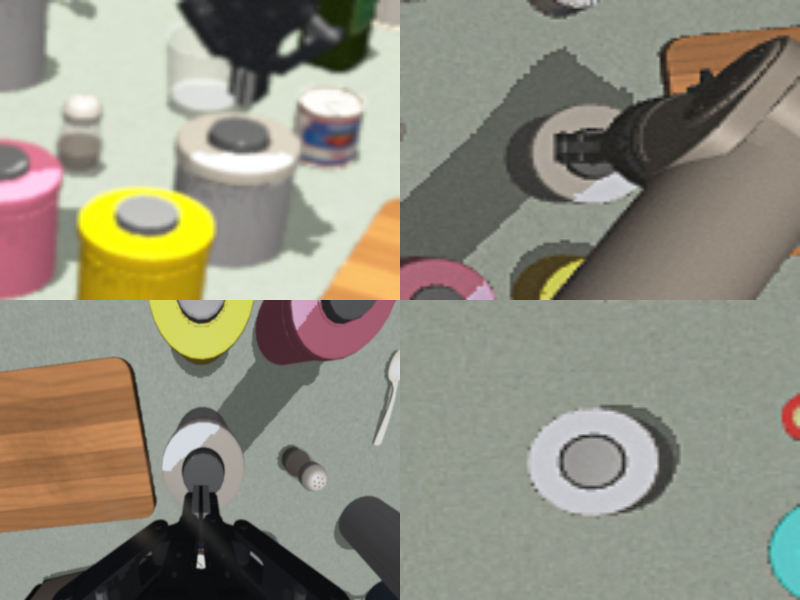

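Tips are above the middle button, the short one stands in place. Pressing.

Emit:
send_rows(increments=[[0,0,0,1,0],[0,0,0,1,0],[0,0,0,0.5,0],[0,0,0,0.2,0],[0,0,0,0.2,0],[0,0,0,0.1,0],[0,0,0,0.1,0],[0,0,0,0.1,0],[0,0,0,0.1,0],[0,0,0,0.1,0],[0,0,0,0.1,0],[0,0,0,0.1,0],[0,0,0,0,0],[0,0,0,0,0]])

```text
clock: 12.33
position: [0.4761, -0.2945, 0.1274]
tool_rot: [-180.0, 0.0, -180.0]
contact_force: [-0.5, 0.1, 3.4]
opening: -0.0
finger_force: 1.8
```

Emit:
send_rows(increments=[[0,0,0,0.1,0],[0,0,0,0.1,0],[0,0,0,0.1,0],[0,0,0,0,0],[0,0,0,0,0]])

```text
clock: 12.75
position: [0.4761, -0.2945, 0.1241]
tool_rot: [-180.0, 0.0, -180.0]
contact_force: [0.0, -0.9, 3.1]
opening: -0.0003
finger_force: 1.2
```

Emit:
send_rows(increments=[[0,0,0,0.1,0],[0,0,0,0.1,0],[0,0,0,0.1,0],[0,0,0,0,0],[0,0,0,0,0]])

```text
clock: 13.17
position: [0.4761, -0.2945, 0.1221]
tool_rot: [-180.0, 0.0, -180.0]
contact_force: [-1.8, 0.3, 7.0]
opening: -0.0002
finger_force: 3.7
```

Emit:
send_rows(increments=[[0,0,0,0.1,0],[0,0,0,0,0],[0,0,0,0,0]])

```text
clock: 13.42
position: [0.4761, -0.2945, 0.1221]
tool_rot: [180.0, 0.1, 180.0]
contact_force: [-2.6, 1.7, 11.2]
opening: 0.0001
finger_force: 6.1
```

Emit:
send_rows(increments=[[0,0,0,-0.2,0],[0,0,0,-0.4,0],[0,0,0,-1,0],[0,0,0,-2,0],[0,0,0,-2.5,0],[0,0,0,-2.5,0],[0,0,0,-2,0],[0,0,0,-1.2,0],[0,0,0,-0.2,0],[0,0,0,0,0]])

```text
clock: 14.25
position: [0.4763, -0.2945, 0.241]
tool_rot: [-180.0, 0.1, -180.0]
contact_force: [0.0, -0.5, 0.1]
opening: 0.0001
finger_force: 0.0
```

Emit:
send_rows(increments=[[0,-0.4,1,0,0],[0,-0.9,2,0,0],[0,-0.9,2,0,0],[0,-0.9,2,0,0],[0,-0.9,2,0,0],[0,-0.9,2,0,0],[0,-0.9,2,0,0],[0,-0.9,2,0,0],[0,-0.9,2,0,0],[0,-0.9,2,0,0],[0,-0.9,2,0,0],[0,-0.9,2,0,0],[0,-0.9,2,0,0],[0,-0.9,2,0,0],[0,-0.9,2,0,0],[0,-0.9,2,0,0],[0,-0.3,1.4,0,0],[0,0,0,0,0],[0,0,0,0,0],[0,0,0,0,0]])

```text
clock: 15.92
position: [0.6172, 0.0278, 0.2399]
tool_rot: [-179.9, -0.1, 179.9]
contact_force: [-0.3, -0.2, 0.2]
opening: -0.0002
finger_force: 0.0
```

```bash
python3 - <<'E'
from h import *
s=arm.sense(); print(s['clock'],s['position'],s['contact_force'],s['opening'])
a=cams.capture("scene")["pixels"];b=cams.capture("wrist")["pixels"];c=cams.capture("top")["pixels"]
f=lambda i:cv2.resize(i,(400,300))
o=np.vstack([np.hstack([f(a[120:240,270:400]),f(c[100:210,240:360])]),np.hstack([f(b),f(c[150:260,370:490])])])
cv2.imwrite("pics/s3.png",o)
E
```

```text
15.9167 [0.61716311 0.02778786 0.23988833] [-0.27099828 -0.22988467  0.23127595] -0.00018449725527837344
```

View pics/s3.png

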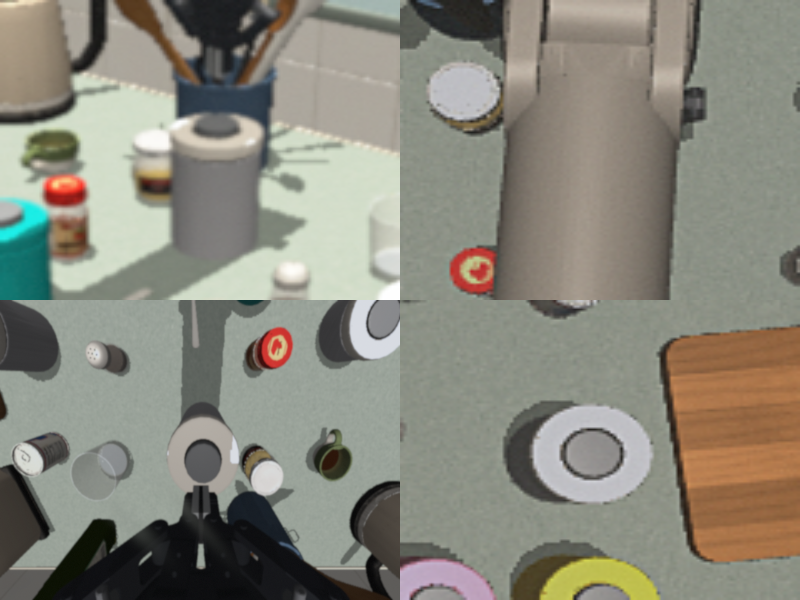

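Tips above the tall button; the middle one is in place. Descending.

Emit:
send_rows(increments=[[0,0,0.1,0.5,0],[0,0,0,1,0],[0,0,0,1,0],[0,0,0,1,0],[0,0,0,1,0],[0,0,0,0.6,0],[0,0,0,0.2,0],[0,0,0,0,0],[0,0,0,0,0]])

```text
clock: 16.82
position: [0.6182, 0.0307, 0.1875]
tool_rot: [-180.0, 0.0, -180.0]
contact_force: [-0.3, 0.0, 0.9]
opening: 0.0002
finger_force: 0.0
```

Emit:
send_rows(increments=[[0,0,0,0.2,0],[0,0,0,0.2,0],[0,0,0,0.2,0],[0,0,0,0.1,0],[0,0,0,0.1,0],[0,0,0,0.1,0],[0,0,0,0.1,0],[0,0,0,0.1,0],[0,0,0,0.1,0],[0,0,0,0.1,0],[0,0,0,0.1,0],[0,0,0,0.1,0],[0,0,0,0,0],[0,0,0,0,0]])

```text
clock: 17.98
position: [0.618, 0.0307, 0.1724]
tool_rot: [180.0, 0.0, -180.0]
contact_force: [-1.7, 0.8, 3.9]
opening: -0.0
finger_force: 1.8
```

Emit:
send_rows(increments=[[0,0,0,0.1,0],[0,0,0,0.1,0],[0,0,0,0.1,0],[0,0,0,0.1,0],[0,0,0,0,0],[0,0,0,0,0]])

```text
clock: 18.48
position: [0.6179, 0.0307, 0.168]
tool_rot: [-180.0, -0.0, -180.0]
contact_force: [-1.3, -0.2, 3.5]
opening: -0.0002
finger_force: 1.2
```

Emit:
send_rows(increments=[[0,0,0,0.1,0],[0,0,0,0.1,0],[0,0,0,0,0],[0,0,0,0,0]])

```text
clock: 18.82
position: [0.618, 0.0307, 0.1672]
tool_rot: [180.0, 0.0, -180.0]
contact_force: [-1.1, 0.2, 6.1]
opening: -0.0001
finger_force: 3.3
```

Emit:
send_rows(increments=[[0,0,0,0.1,0],[0,0,0,0,0],[0,0,0,0,0]])

```text
clock: 19.07
position: [0.6181, 0.0307, 0.1672]
tool_rot: [180.0, 0.1, -180.0]
contact_force: [-3.7, 0.8, 9.2]
opening: -0.0002
finger_force: 5.0
```

Hard stop reached; retreat up and check.

Emit:
send_rows(increments=[[0,0,0,-0.2,0],[0,0,0,-0.4,0],[0,0,0,-1,0],[0,0,0,-1.5,0],[0,0,0,-1.5,0],[0,0,0,-1.5,0],[0,0,0,-1,0],[0,1,0,-0.5,0],[0,2,0,0,0],[0,2,0,0,0],[0,2,0,0,0],[0,2,0,0,0],[0,2,0,0,0],[0,2,0,0,0],[0,1,0,0,0],[0,0,0,0,0],[0,0,0,0,0]])

```text
clock: 20.48
position: [0.478, 0.0308, 0.2414]
tool_rot: [180.0, 0.1, -180.0]
contact_force: [-0.4, -1.3, 0.2]
opening: 0.0001
finger_force: 0.0
```

```bash
python3 - <<'E'
from h import *
s=arm.sense(); print(s['clock'],s['position'],s['contact_force'])
a=cams.capture("scene")["pixels"]
cv2.imwrite("pics/s4.png",cv2.resize(a[130:330,200:470],(800,592)))
E
```

```text
20.4833 [0.477967   0.03082035 0.24142906] [-0.44066869 -1.30131989  0.23428941]
```

View pics/s4.png

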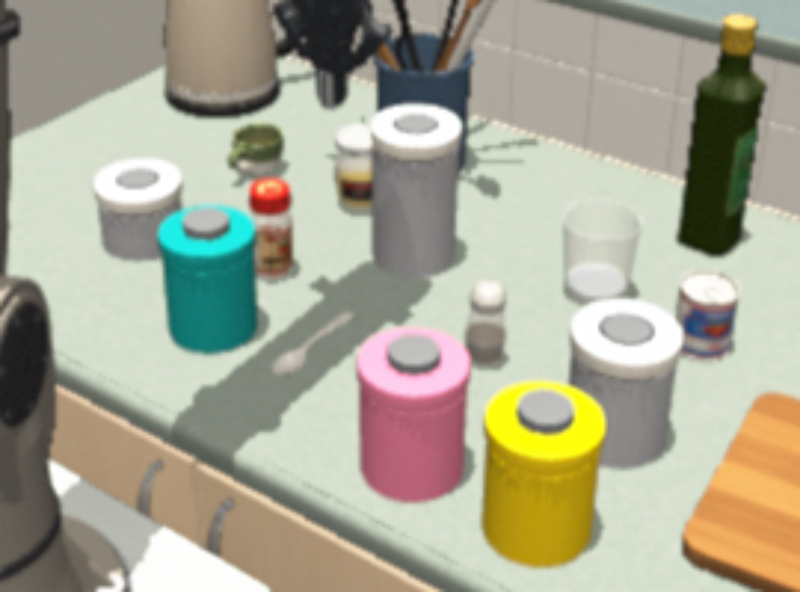

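All three steel canisters' buttons are nearly flush with their lids, while the look-alikes' buttons still stand up. Nothing else looks disturbed.

```bash
python3 -c "
from cell import arm
print(arm.close_job())"
```

```text
the job is handed in; nothing more can be done
None
```

I pressed the short, middle and tall canisters' buttons fully in, in that order; each reached its hard stop at no more than about 13 N, nothing else looked moved in the last picture, and I handed the job in at about 20.5 s on the robot's clock.

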